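# Feed a copper blank through the guard of a bench shear with the push stick

### The arm

A 7-joint arm with a two-finger parallel gripper is mounted at the origin on the work surface. World frame = base frame: x ahead of the robot, y to its left, z up, the work surface at z = 0. Lengths are in m, angles in rad, forces in N, time in s.
With the tool pointing down it reaches from about 0.4 to 0.875 m from the base axis. Payload 19.3 kg.
Tool frame: the origin (TCP) lies at the very end of the fingers, on their centre line; the grasp point (between the pads) lies 19 mm behind it; z points along the fingers, y is the line along which they close (so a half turn about z gives the same grasp; the last joint's range is limited). The gripper opens to 85 mm and grips with 20 to 120 N. Pads are 22 mm wide; open, the fingers measure 114 mm over their backs; the gripper's body (76 mm by 85 mm) begins 54 mm behind the grasp point. The pads swing forward as they close: fully open they stand 13 mm farther back than shut.
Start: joints at [-0.07, 0.521, -0.036, 1.599, 0.021, 1.021, -0.113], TCP at [0.625, -0, 0.197] pointing down, gripper open.
Joint ranges: [-2.91, 2.91], [-0.3, 2.13], [-1.5, 1.42], [0.17, 2.43], [-1.26, 4.41], [0.16, 1.93], [-2.52, 2.52]. Speed limits (rad/s): [1.89, 1.89, 2.39, 2.39, 3.01, 3.01, 3.01].

### API

Orientations are given as a unit quaternion [w, x, y, z].
In Python, from cell import get_obs, imaging, ctrl gives the robot as it stands. The module is installed in compiled form; this text tells all that it offers.
- The arm moves only by the tool send_rows, never from a script. Its argument "increments" is one flat list of numbers, 5 for each row, row after row: the closure in counts, from 0 (fully open) to 255 (shut), then the shift along the tool's x, y, z in mm, then the turn about the tool's z in degrees. A call has exactly 8 rows; each row is the pose to reach, as a shift and turn from the pose commanded when the call began, along the tool's axes at that moment; what a row does not reach only later rows make up. A row lasts 1/8 s, in which the tool goes at most 62.5 mm and 10.7 degrees, less where a joint would pass 70% of its speed; a pose out of reach is approached as far as the arm can. A call with a gripper value outside its range is refused whole. The fingers move at their own pace and stop on an object; "grip_force" is the grip in N (left out, the last holds). Time passes only in rows, so rows that repeat a pose let the fingers close, or fill a call up. It gives the time, the measured TCP pose, the force, the opening and the grip force at its end, in the units of the state.
- get_obs(): the state, without advancing time (a new reading comes with each control period).
- imaging.get_image(name): name is "scene" or "side" or "wrist"; returns a dict with "color" (420x560x3 uint8, red, green, blue), "intrinsics" (3x3 intrinsics, pixels), "extrinsics" (4x4, takes a point from world to camera coordinates). Camera axes: x right, y up, looking along -z (the intrinsics and any distortion apply to the point x, -y, -z); pixel columns grow to the right and rows downward; lengths in m; the calibration is good to about 2 mm. A picture is of the moment at which its call begins. There is no depth.
- ctrl.job_done(): hands the job in; it is judged then, once.
The state is a dict: "time": time; "joint_pos": joint angles; "qd": joint speeds; "joint_torque": joint torques, N m; "tcp_pos": TCP position; "orientation": TCP orientation; "force": force on the tool from outside, world axes, zero at the start; "torque": the same for the moment, N m; "grip_width": finger opening in m; "gripper_force": force on a finger pad.
Only numpy, scipy, OpenCV 4.12 (cv2) and the standard library are available. Lean on these libraries where they do the work, as an engineer would, in place of code of your own. Each camera call takes 0.05 s, during which the arm holds its last target. There are 200 camera calls.

### The job

Set the copper blank up in the shear for cutting, using the push stick, so that your fingers never touch the blank or go in beyond the clear guard: slide it flat under the guard until one long side lies against the side fence and its front edge sits square against the back gauge. Feed it gently, as the gauge is only lightly clamped and has to stay where it is set. Then lay the push stick back down flat on the bench, and leave everything else where it is.

Things in the scene. Friction and masses are not known exactly. Their poses are not given: they have to be found in the camera images.
- shear: Bench guillotine shear, fixed, dark cast iron with a flat steel bed. Origin on the bench under the middle of the guard's rear face; x is the feed direction (infeed end, under the guard, to the back gauge), y across the bed, z up. Bed top 40 mm above the bench, y -100 to 100 mm, from x = -180 mm (infeed end, solid to the bench) to x = 190 mm
- guard (a point): Middle of the lower edge of the clear upright guard, at its rear face, 14 mm above the bed; axes as the shear's. Guard: 5 mm thick (7 mm at its lower rim), spans y -130 to 130 mm, top 116 mm above the bench; the gap below it is 14 mm high. Behind it (x 15 to 115 mm) side frames outside the bed rise to 157 mm, bars between them 16 mm over the bed; a lever on the +y side (y 130 to 165 mm) slopes up to the rear, to 300 mm
- fence (a point): Where the side fence's guiding face meets the bed top, in the plane of the guard's rear face (shear y = -55 mm, z = 40 mm); axes as the shear's. The fence is a straight steel strip 10 mm high, 14 mm wide, along x from 180 mm before this point to 60 mm beyond, passing below the guard. Its guiding face looks to +y: the blank belongs on the +y side
- gauge_face (a point): Middle of the back gauge's front face, at bed height, in the middle of the bed; axes as the shear's. The face is square to the fence and looks to -x. The gauge is an aluminium bar 170 mm wide, 22 mm high, whose face stands 110 to 130 mm behind the guard's rear face. It is held by friction only and slips back at about 15 N
- gauge (a joint): Setting of the back gauge along the shear's x, in m: 0 puts its face 100 mm behind the guard's rear face; larger is farther back. Starts at 0.01 to 0.03
- blank: Copper blank, plain rectangular plate 90 mm (its x) by 60 mm (its y) by 3 mm, about 0.15 kg, lying on the bed before the guard, long side roughly along the feed, turned by up to 15 degrees and 5 to 45 mm clear of the fence. Origin at the centre of its underside, z up
- stick: Plywood push stick, 0.11 kg, lying flat on the bench, tip towards the infeed end. Flat blade 30 mm wide, 8 mm thick, x -60 to 190 mm, with a square tip; on it an upright handle block 90 mm long (x -45 to 45), 20 mm wide, top 53 mm above the underside, and a low fillet (20 mm high) from it to x = 78. Origin on the underside below the middle of the handle; x to the tip, z up
- stick_tip (a point): Middle of the push stick's square tip end, at the underside, 190 mm ahead of the stick's origin; axes as the stick's
- charcoal: Bystander: black charcoal soldering block, 70 by 140 by 30 mm high, on the bench; origin at the centre of its underside
- bench_block: Bystander: square steel bench block, 80 by 80 by 20 mm high; origin at the centre of its underside
- hammer: Bystander: hammer, about 0.3 m long, lying on the bench at the right with its wooden handle towards the robot; origin on its underside
- tweezers: Bystander: steel tweezers, 150 mm long, 7 mm high, lying flat; origin at their joined end, x towards the points
- disc: Bystander: round copper disc, 40 mm across, 4 mm thick; origin at the centre of its underside
- offcut: Bystander: small copper offcut, 30 by 45 by 4 mm, on the bench; origin at the centre of its underside
Mind the look-alikes: they are no part of the job. What is shaped like the blank but purple or red is not meant.

How it is judged:
On the way, in this order (a step that is already met when the one before it is completed fails the run):
1. the push stick is picked up off the bench (height (world z) of stick above 0.015 m), for 0.2 s.
2. the blank lies home: against the fence and square against the back gauge, the push stick's tip behind it under the guard (x of blank in the frame of gauge_face above -0.0475 m and y of blank in the frame of fence between 0.027 and 0.0325 m and z of blank in the frame of fence below 0.002 m and angle between the x axis of blank and the x axis of fence, either way round below 0.035 rad and x of stick_tip in the frame of fence above 0.005 m), for 0.1 s.
At the end, for the whole second after the job is handed in: The blank lies flat on the bed with its front edge within 2.5 mm of the back gauge, its long side within 2.5 mm of the side fence, square to within 2 degrees, at rest; the gauge has shifted less than 3 mm; the push stick lies flat and still on the bench, upright side up, let go (x of blank in the frame of gauge_face above -0.0475 m and y of blank in the frame of fence between 0.027 and 0.0325 m and z of blank in the frame of fence below 0.002 m and angle between the x axis of blank and the x axis of fence, either way round below 0.035 rad and distance of gauge_face from where it was at the start of the episode below 0.003 m and linear speed of each of blank, stick below 0.02 m/s and height (world z) of stick below 0.004 m and angle between stick's own z axis and vertical below 0.05 rad); the robot touches nothing.
It fails at once if the robot itself touches the blank (contact force between any of the fingers, the arm and blank above 0.3 N).
It fails at once if the hand goes in beyond the guard (x of the grasp point in the frame of shear between 0 and 0.19 m and y of the grasp point in the frame of shear between -0.1 and 0.1 m and z of the grasp point in the frame of shear below 0.13 m).
It fails at once if a bystander is moved by more than 25 mm (distance of any of charcoal, bench_block, hammer, tweezers, disc, offcut from where it was at the start of the episode above 0.025 m).
It also fails if it takes over 64 s, if anything falls off the work surface, if the arm or the gripper's body presses on something with over 40 N, if the wrist force passes 120 N, or if a joint passes its speed limit or range.

## Working session

There is one attempt and no reset: what is moved stays moved. The work goes in short steps, Python scripts to look and compute and a tool call to move; the robot and the scene stay as the last step left them, time stands still between calls to the robot, and variables do not carry over. Pictures are saved under pics/ and viewed, at most 10 in all, crops included, and the job is handed in when it is done.

Besides the shell and the picture viewer there is one more tool, called after "Call:" by a JSON object that holds its "api" and its "payload", one argument or row to a line. send_rows: Moves the arm, as the interface text tells. Its arguments: {"type":"object","properties":{"increments":{"type":"array","items":{"type":"number"}},"grip_force":{"type":"number"}},"required":["increments"]}

```bash
mkdir -p pics; cat > h.py <<'E'
import numpy as np, cv2
from cell import get_obs, imaging, ctrl
def snap(name,fn,crop=None,s=1):
    d=imaging.get_image(name); im=d["color"][:,:,::-1]
    np.savez('pics/%s.npz'%fn,K=d["intrinsics"],E=d["extrinsics"],im=im)
    if crop: x0,y0,x1,y1=crop; im=im[y0:y1,x0:x1]
    cv2.imwrite('pics/%s.png'%fn,cv2.resize(im,None,fx=s,fy=s,interpolation=cv2.INTER_CUBIC))
def load(fn):
    d=np.load('pics/%s.npz'%fn); return d['K'],d['E'],d['im']
def ray(fn,u,v,z):
    K,E,_=load(fn); p=np.linalg.inv(K)@[u,v,1]; d=np.array([p[0],-p[1],-p[2]])
    R=E[:3,:3]; c=-R.T@E[:3,3]; w=R.T@d; return c+w*(z-c[2])/w[2]
def proj(fn,P):
    K,E,_=load(fn); q=E[:3,:3]@np.array(P)+E[:3,3]; q=K@[q[0],-q[1],-q[2]]; return q[:2]/q[2]
E
python3 - <<'E'
from h import *
snap('scene','s0',s=1.4); snap('side','d0',s=1.4); snap('wrist','w0',s=1.4)
for n in('s0','d0','w0'):
    K,E,_=load(n); print(n,K.round(1).tolist(),(-E[:3,:3].T@E[:3,3]).round(3))
o=get_obs(); print(o)
E
```

```text
s0 [[507.3, 0.0, 276.5], [0.0, 507.3, 208.9], [0.0, 0.0, 1.0]] [ 1.185 -0.247  1.118]
d0 [[393.3, 0.0, 286.2], [0.0, 393.3, 211.6], [0.0, 0.0, 1.0]] [ 0.292 -0.937  0.59 ]
w0 [[338.4, 0.0, 277.5], [0.0, 338.4, 213.7], [0.0, 0.0, 1.0]] [0.625 0.081 0.373]
{'time': 0.15, 'joint_pos': array([-0.0702519 ,  0.52188957, -0.03631391,  1.59984134,  0.02116261,
        1.02108695, -0.11276572]), 'qd': array([ 0.00140977, -0.00053013,  0.00167366, -0.00187915, -0.00025633,
        0.00153636,  0.00116679]), 'joint_torque': array([ 4.00798544e-04, -9.27376485e+01,  1.98035471e+00, -3.70049715e+01,
        1.79930578e-02,  6.46477114e-03, -1.41420460e-05]), 'tcp_pos': array([6.24736050e-01, 5.99543411e-06, 1.96863119e-01]), 'orientation': array([-2.86986971e-04,  7.07091888e-01,  7.07121549e-01, -3.08147353e-04]), 'force': array([-0.37081296, -0.30236695,  0.07191237]), 'torque': array([-0.03662806, -0.01424716,  0.03135567]), 'gripper_force': 0.0, 'grip_width': 0.08520018407816461}
```

View pics/s0.png

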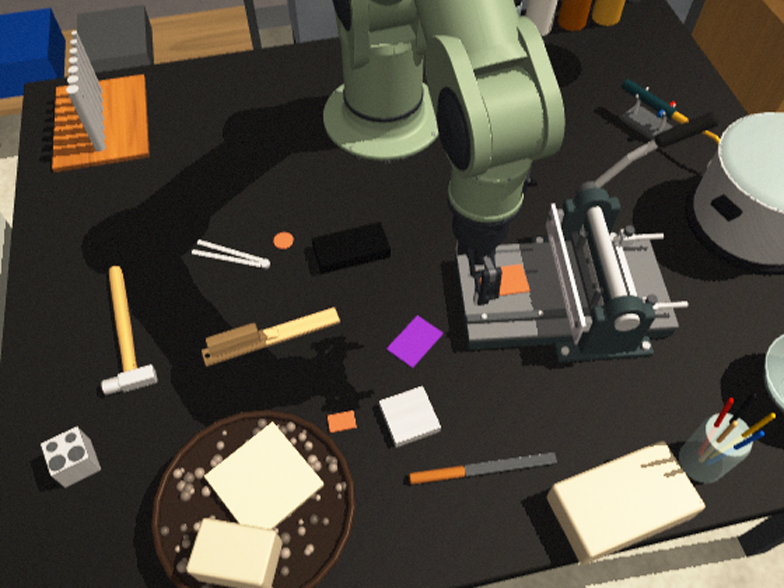

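View pics/d0.png

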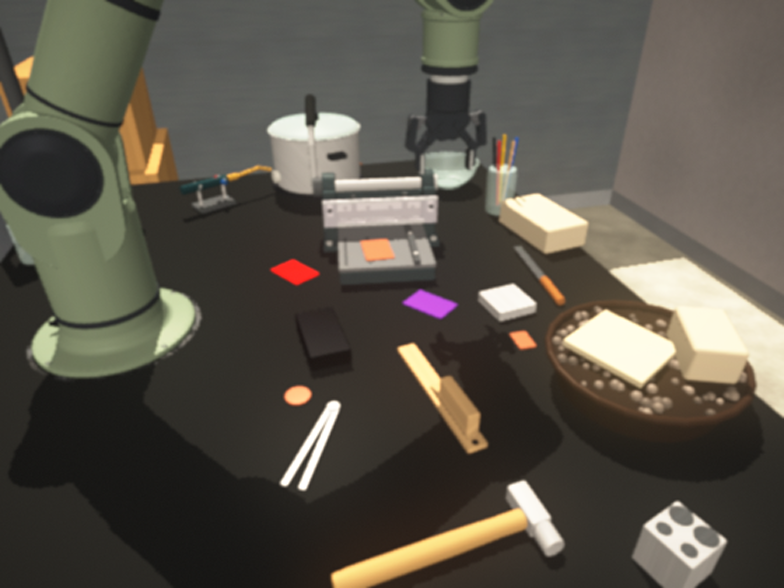

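View pics/w0.png

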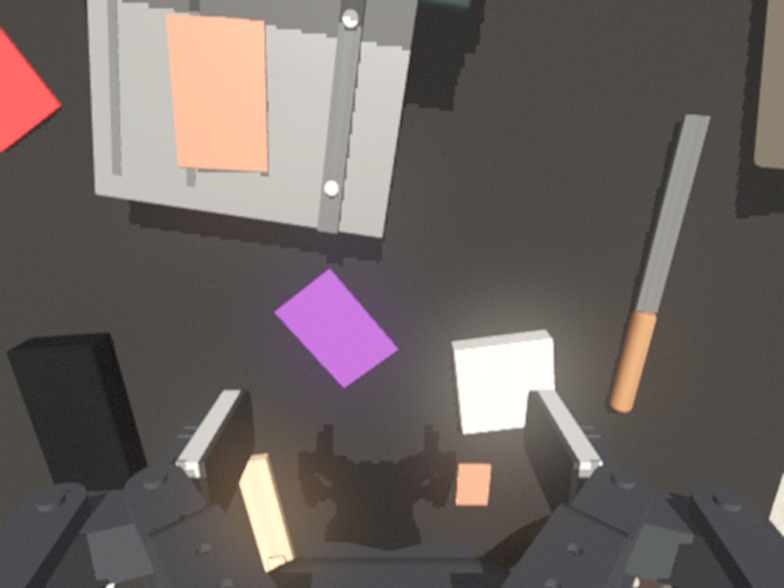

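```bash
python3 - <<'E'
from h import *
f=lambda n,u,v,z:ray(n,(u+.5)/1.4-.5,(v+.5)/1.4-.5,z)
def pr(l,*a): print(l,f(*a)[:2].round(4))
for l,u,v,z in [('bedFL',96,194,.04),('bedFR',382,237,.04),('bedLup',89,0,.04),('bedRup',416,10,.04),
 ('fenceNear topL',318,231,.05),('fenceNear topR',340,233,.05),('fence topL up',343,27,.05),('blank NL',178,166,.043),('blank NR',268,171,.043),('blank FL',167,14,.043),('blank FR',265,20,.043),
 ('tipL',240,457,.008),('tipR',268,455,.008),('purple',275,313,.003),('purp low',345,387,.003),('purpR',397,348,.003),('whiteTL',452,341,.02),('whiteBL',460,433,.02),('offcTL',457,463,.004),('charBR',143,487,.03),('charTR',108,335,.03)]: pr(l,'w0',u,v,z)
print('scene')
for l,u,v,z in [('tip a',335,309,.008),('tip b',340,320,.008),('tail a',203,348,.008),('tail b',206,363,.0),('handle top tail R',204,350,.053),('handle top front',255,326,.053),('bedFL',460,250,.04),('bedFR',467,334,.04),('guard top near',583,338,.116),('guard top far',552,205,.116),('gauge?',600,230,.062),('hammer head',130,380,.02),('tweez',268,265,.0),('offc',342,421,.004)]: pr(l,'s0',u,v,z)
E
```

```text
bedFL [0.4228 0.0471]
bedFR [0.6201 0.0171]
bedLup [0.4413 0.1637]
bedRup [0.6417 0.1582]
fenceNear topL [0.5763 0.0232]
fenceNear topR [0.5914 0.0218]
fence topL up [0.5973 0.1469]
blank NL [0.4833 0.0658]
blank NR [0.5435 0.0626]
blank FL [0.4892 0.1555]
blank FR [0.5489 0.1522]
tipL [ 0.4888 -0.1921]
tipR [ 0.5146 -0.1899]
purple [ 0.5302 -0.0539]
purp low [ 0.5864 -0.123 ]
purpR [ 0.6318 -0.0856]
whiteTL [ 0.676  -0.0717]
whiteBL [ 0.6866 -0.1583]
offcTL [ 0.6881 -0.2016]
charBR [ 0.4086 -0.2069]
charTR [ 0.4049 -0.0624]
scene
tip a [ 0.4872 -0.1995]
tip b [ 0.5125 -0.1948]
tail a [ 0.515  -0.4436]
tail b [ 0.5418 -0.4422]
handle top tail R [ 0.5465 -0.4342]
handle top front [ 0.5186 -0.3436]
bedFL [0.4313 0.0526]
bedFR [0.6097 0.0146]
guard top near [0.6993 0.1763]
guard top far [0.4237 0.2232]
gauge? [0.4609 0.3153]
hammer head [ 0.5571 -0.5688]
tweez [ 0.3544 -0.3075]
offc [ 0.7052 -0.2276]
```

```bash
python3 - <<'E'
from h import *
_,_,a=load('s0')
r=lambda im,x0,y0,x1,y1,s:cv2.resize(im[y0:y1,x0:x1],None,fx=s,fy=s,interpolation=cv2.INTER_CUBIC)
A=r(a,135,210,255,270,5); B=r(a,320,130,490,260,4)
B=cv2.resize(B,(400,300)); A=cv2.resize(A,(600,300))
cv2.imwrite('pics/c1.png',np.vstack([A,np.hstack([B,np.zeros((300,200,3),np.uint8)])]))
E
```

```text
(no output)
```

View pics/c1.png

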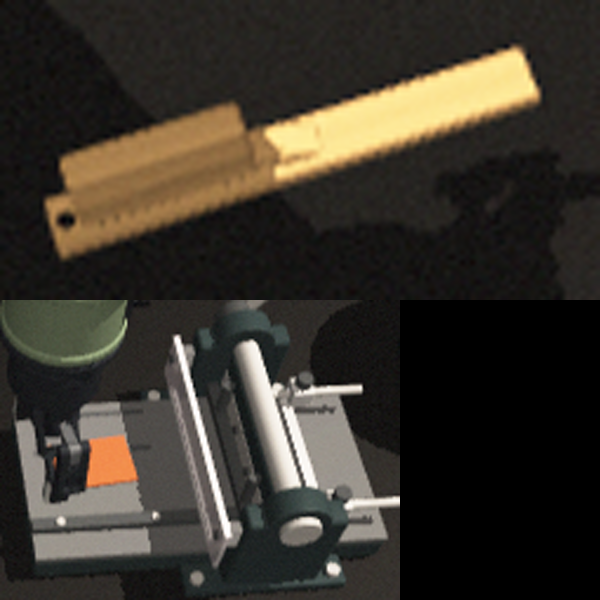

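Scene: the stick lies with its tip at about (338,315) and its tail at (205,356). The blank is on the bed at about (510,280), and the fence is on its near side. Wrist: the blank's corners are (178,166), (268,171), (167,14) and (265,20). Crop: the stick is handle side up, and the guard and gauge end are to the right. I'll move above the stick handle.

Call:
{"api": "send_rows", "payload": {
  "increments": [0,-40,-11,0,-1,0,-90,-24,0,-2,0,-145,-39,10,-3,0,-200,-54,30,-4,0,-255,-69,50,-5,0,-310,-84,70,-6,0,-355,-96,85,-6.5,0,-384,-103,97,-6.5],
  "grip_force": 80
}}

```text
time: 1.15
tcp_pos: [0.5205, -0.3865, 0.0993]
orientation: [-0.0, 0.667, 0.745, -0.0]
force: [0.8, 0.9, 0.4]
grip_width: 0.0854
gripper_force: 0.0
```

```bash
python3 - <<'E'
from h import *
o=get_obs(); print(o['time'],o['tcp_pos'].round(4),o['orientation'].round(4))
snap('wrist','w1',s=1.4)
E
```

```text
1.15 [ 0.5205 -0.3865  0.0993] [-3.000e-04  6.666e-01  7.454e-01 -4.000e-04]
```

View pics/w1.png

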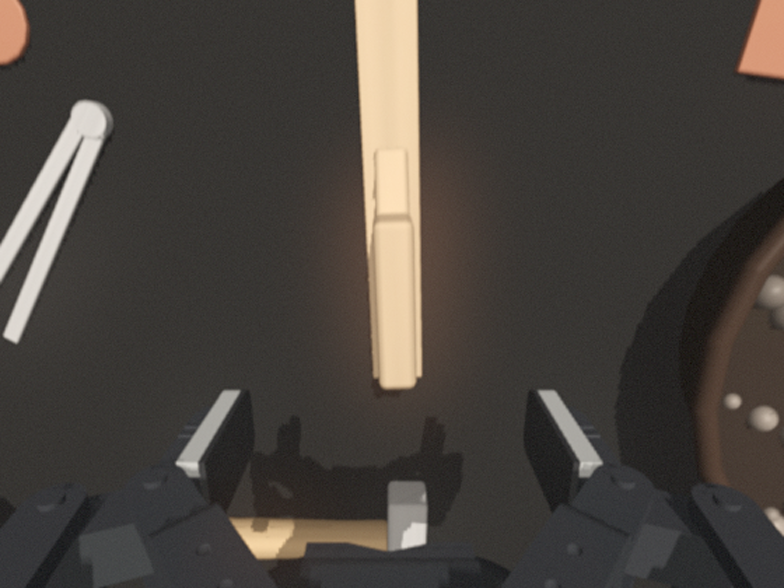

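The handle's top face runs from (392,222) to (398,386), between the fingers and slightly right of centre. The hammer head is at (406,515), behind the stick's tail.

```bash
python3 - <<'E'
from h import *
f=lambda n,u,v,z:ray(n,(u+.5)/1.4-.5,(v+.5)/1.4-.5,z)
o=get_obs();t=o['tcp_pos'];q=o['orientation'];a=2*np.arctan2(q[2],q[1])
F=f('w1',393,222,.053);B=f('w1',398,386,.053);b1=(f('w1',356,0,.008)+f('w1',417,0,.008))/2;b2=(f('w1',375,377,.008)+f('w1',421,377,.008))/2
print(F,B,np.linalg.norm(F-B),b1,b2)
for P,Q in((F,B),(b1,b2)): print(np.degrees(np.arctan2(*(P-Q)[[1,0]])),np.degrees(a))
c=(F+B)/2;d=(c-t)[:2];R=np.array([[np.cos(a),np.sin(a)],[np.sin(a),-np.cos(a)]]);print('tool dx,dy',R.T@d*1000,c)
h=f('w1',406,485,.025);print('hammer near',h)
E
```

```text
[ 0.51763495 -0.3409252   0.053     ] [ 0.53009264 -0.42651735  0.053     ] 0.08649398979361478 [ 0.50319749 -0.2399948   0.008     ] [ 0.53302692 -0.44465811  0.008     ]
98.2810842957213 96.22170964683697
98.29240389544258 96.22170964683697
tool dx,dy [5.29424248 6.10835367] [ 0.5238638  -0.38372128  0.053     ]
hammer near [ 0.54582193 -0.51190954  0.025     ]
```

Call:
{"api": "send_rows", "payload": {
  "increments": [0,2,3,10,-1,0,5,6,25,-2,0,5,6,45,-2,0,5,6,65,-2,0,5,6,80,-2,0,5,6,85,-2,100,5,6,85,-2,255,5,6,85,-2]
}}

```text
time: 2.2
tcp_pos: [0.5277, -0.3787, 0.0159]
orientation: [0.0, 0.653, 0.758, 0.0]
force: [0.6, -0.2, -0.4]
grip_width: 0.0518
gripper_force: 0.0
```

Call:
{"api": "send_rows", "payload": {
  "increments": [255,0,0,0,0,255,0,0,0,0,255,0,0,0,0,255,0,0,-3,0,255,0,0,-10,0,255,0,0,-20,0,255,0,0,-40,0,255,0,0,-60,0]
}}

```text
time: 3.2
tcp_pos: [0.5276, -0.3785, 0.0771]
orientation: [0.0, 0.653, 0.758, 0.0]
force: [0.1, -0.4, -1.2]
grip_width: 0.0163
gripper_force: 78.2
```

```bash
python3 - <<'E'
from h import *
o=get_obs(); print(o['time'],o['tcp_pos'].round(4),o['orientation'].round(4),o['grip_width'],o['gripper_force'],o['force'],o['torque'])
snap('wrist','w2',s=1.4)
E
```

```text
3.2 [ 0.5276 -0.3785  0.0771] [4.000e-04 6.528e-01 7.576e-01 0.000e+00] 0.016313239391016577 78.24098177155975 [ 0.13762181 -0.35274687 -1.15185111] [ 0.00788604  0.04870545 -0.03216291]
```

View pics/w2.png

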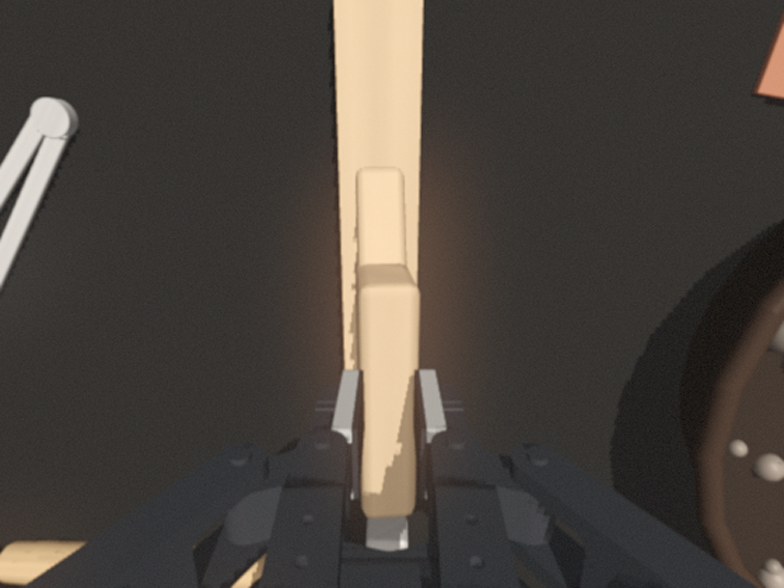

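The stick is held between the pads and nearly in line with the tool. The handle's front top edge is at (389,288), and the blade edges are at 334 and 422 on row 0.

```bash
python3 - <<'E'
from h import *
f=lambda n,u,v,z:ray(n,(u+.5)/1.4-.5,(v+.5)/1.4-.5,z)
o=get_obs();t=o['tcp_pos'];q=o['orientation'];a=2*np.arctan2(q[2],q[1]);print('toolx',np.degrees(a))
R=np.array([[np.cos(a),np.sin(a)],[np.sin(a),-np.cos(a)]])
T=lambda P:(R.T@(P-t)[:2]*1000).round(1)
for l,u,v,z in [('hfL',361,288,.114),('hfR',417,288,.114),('hbL',361,512,.114),('hbR',413,512,.114),('bL0',334,0,.069),('bR0',422,0,.069),('bL',345,340,.069),('bR',418,262,.069)]: print(l,T(f('w2',u,v,z)))
# targets
th=np.radians(81);xs=np.array([np.cos(th),np.sin(th)]);ys=np.array([-xs[1],xs[0]]);O=np.array([.5496,.2099])
print('xs',xs,'tool angle',np.degrees(a))
E
```

```text
toolx 98.4862525731302
hfL [39.6 -9.2]
hfR [39.6  8. ]
hbL [-45.9 -10.8]
hbR [-45.9   8.2]
bL0 [127.8 -19.2]
bR0 [127.8  10.6]
bL [  2.8 -19.1]
bR [36.6 11.1]
xs [0.15643447 0.98768834] tool angle 98.4862525731302
```

Call:
{"api": "send_rows", "payload": {
  "increments": [255,15,-1,-5,1,255,50,-4,-10,3,255,100,-9,-13,6,255,150,-14,-13,9,255,205,-19,-13,12,255,260,-24,-13,15,255,310,-28,-13,17,255,340,-31,-13,17.5]
}}

```text
time: 4.25
tcp_pos: [0.445, -0.0438, 0.0884]
orientation: [-0.0, 0.76, 0.65, -0.0]
force: [-0.5, 0.1, -1.9]
grip_width: 0.0166
gripper_force: 78.3
```

```bash
cat >> h.py <<'E'
th=np.radians(81);xs=np.array([np.cos(th),np.sin(th)]);ys=np.array([-xs[1],xs[0]]);O=np.array([.5496,.2099])
def st():
    o=get_obs();t=o['tcp_pos'];q=o['orientation'];d=t[:2]-O
    print('t',round(o['time'],2),'tcp shear',(d@xs*1e3).round(1),(d@ys*1e3).round(1),'z',(t[2]*1e3).round(1),'ang',np.degrees(2*np.arctan2(q[2],q[1])).round(2),'F shear',(o['force'][:2]@xs).round(1),(o['force'][:2]@ys).round(1),o['force'][2].round(1),'T',o['torque'].round(2))
E
python3 -c "
from h import *
st()"
```

```text
t 4.25 tcp shear -266.9 63.6 z 88.4 ang 81.06 F shear -0.0 0.5 -1.9 T [-0.04  0.01 -0.06]
```

Call:
{"api": "send_rows", "payload": {
  "increments": [255,5,-5,0,0,255,15,-9,0,0,255,26,-9,0,0,255,30,-9,5,0,255,30,-9,13,0,255,30,-9,21,0,255,30,-9,26,0,255,30,-9,27,0]
}}

```text
time: 5.25
tcp_pos: [0.442, -0.0159, 0.0608]
orientation: [-0.0, 0.761, 0.649, -0.0]
force: [0.5, -1.1, -0.9]
grip_width: 0.0164
gripper_force: 78.3
```

```bash
python3 -c "
from h import *
st(); snap('scene','s1',(290,110,490,260),4); snap('side','d1')"
```

```text
t 5.25 tcp shear -239.8 71.0 z 60.8 ang 80.98 F shear -1.0 -0.7 -0.9 T [-0.04 -0.02  0.04]
```

View pics/s1.png

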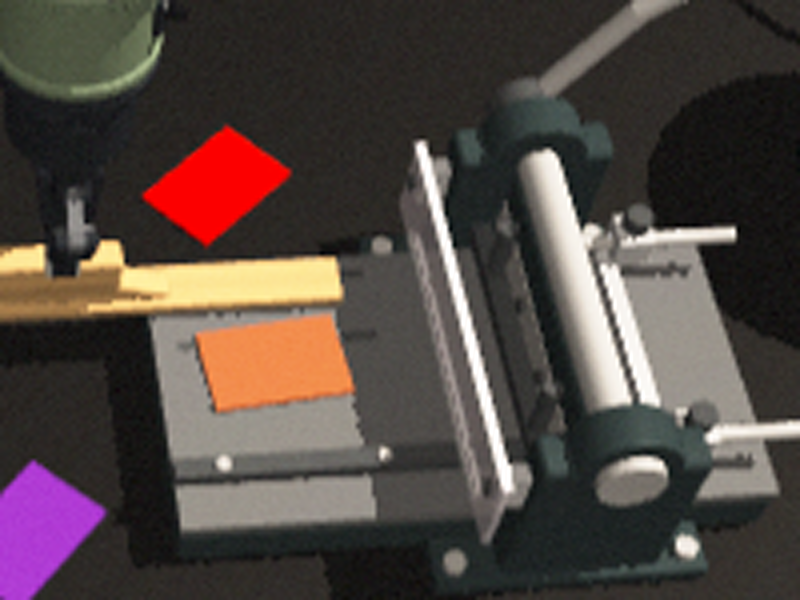

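The blade lies over the bed on the blank's +y side: tip corners (335,257) and (343,300), blank corners (196,335), (333,316), (353,392) and (217,411), fence along (175,462)-(500,443). Next I check the frame and lower the stick.

```bash
python3 - <<'E'
from h import *
f=lambda u,v,z:ray('s1',(u+.5)/4-.5+290,(v+.5)/4-.5+110,z)[:2]
for l,u,v,z in [('tipL',335,257,.053),('tipR',343,300,.053),('b1',196,335,.043),('b2',333,316,.043),('b3',353,392,.043),('b4',217,411,.043),('fence near inner',174,459,.05),('fence inner far',470,443,.05),('bedFL',150,262,.04),('bedFR',180,532,.04),('bar nearL',620,405,.062),('bar',655,400,.062)]:
    d=f(u,v,z)-O; print(l,(d@xs*1e3).round(1),(d@ys*1e3).round(1))
E
```

```text
tipL -56.8 89.2
tipR -57.5 54.4
b1 -153.9 40.5
b2 -63.4 49.2
b3 -60.7 -10.1
b4 -148.3 -18.4
fence near inner -180.8 -55.9
fence inner far 2.9 -57.0
bedFL -176.0 103.3
bedFR -182.1 -101.8
bar nearL 96.8 -43.3
bar 119.3 -41.2
```

Call:
{"api": "send_rows", "payload": {
  "increments": [255,0,0,1,0,255,0,0,2,0,255,0,0,2.5,0,255,0,0,3,0,255,0,0,3.5,0,255,0,0,4,0,255,0,0,4,0,255,0,0,4,0]
}}

```text
time: 6.35
tcp_pos: [0.4423, -0.0157, 0.0573]
orientation: [0.0, 0.76, 0.649, -0.0]
force: [-0.6, -1.3, -0.6]
grip_width: 0.0162
gripper_force: 78.3
```

Call:
{"api": "send_rows", "payload": {
  "increments": [255,0,0,0.4,0,255,0,0,0.8,0,255,0,0,1.2,0,255,0,0,1.6,0,255,0,0,2,0,255,0,0,2,0,255,0,0,2,0,255,0,0,2,0]
}}

```text
time: 7.35
tcp_pos: [0.4423, -0.0157, 0.0553]
orientation: [0.0, 0.76, 0.649, -0.0]
force: [-0.9, -1.2, 1.4]
grip_width: 0.0166
gripper_force: 78.7
```

Call:
{"api": "send_rows", "payload": {
  "increments": [255,0,4,0,0,255,0,10,0,0,255,0,16,0,0,255,0,22,0,0,255,0,28,0,0,255,0,34,0,0,255,0,39,0,0,255,0,42,0,0]
}}

```text
time: 8.35
tcp_pos: [0.484, -0.0223, 0.0553]
orientation: [-0.0, 0.76, 0.649, 0.0]
force: [-1.6, 0.6, -0.1]
grip_width: 0.0162
gripper_force: 78.6
```

Call:
{"api": "send_rows", "payload": {
  "increments": [255,0,1,0,0,255,0,2,0,0,255,0,3,0,0,255,0,4,0,0,255,0,5,0,0,255,0,6,0,0,255,0,6,0,0,255,0,6,0,0]
}}

```text
time: 9.35
tcp_pos: [0.4898, -0.0232, 0.0553]
orientation: [0.0, 0.76, 0.649, 0.0]
force: [-1.3, 0.3, -0.3]
grip_width: 0.0164
gripper_force: 78.5
```

```bash
python3 - <<'E'
from h import *
st()
snap('scene','s2',(290,110,490,260),4)
E
```

```text
t 9.35 tcp shear -239.6 22.6 z 55.3 ang 80.99 F shear 0.1 1.3 -0.3 T [0.17 0.19 0.15]
```

View pics/s2.png

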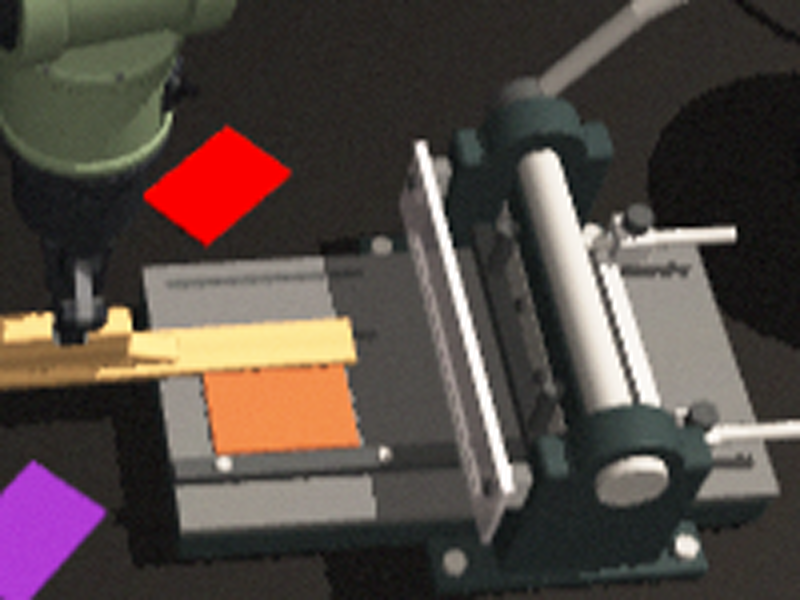

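The blank is now square with the blade, with its near edge at (217,453)-(360,445), a few mm from the fence top edge. I keep pushing gently until it touches.

Call:
{"api": "send_rows", "payload": {
  "increments": [255,0,0.5,0,0,255,0,1,0,0,255,0,1.5,0,0,255,0,2,0,0,255,0,2.5,0,0,255,0,3,0,0,255,0,3,0,0,255,0,3,0,0]
}}

```text
time: 10.4
tcp_pos: [0.4927, -0.0236, 0.0553]
orientation: [0.0, 0.76, 0.649, 0.0]
force: [-1.0, 0.6, 0.7]
grip_width: 0.0167
gripper_force: 78.5
```

Call:
{"api": "send_rows", "payload": {
  "increments": [255,0,0.5,0,0,255,0,0.8,0,0,255,0,1.2,0,0,255,0,1.5,0,0,255,0,1.8,0,0,255,0,2,0,0,255,0,2,0,0,255,0,2,0,0]
}}

```text
time: 11.4
tcp_pos: [0.4946, -0.0239, 0.0553]
orientation: [-0.0, 0.76, 0.649, -0.0]
force: [-1.7, 0.7, 0.4]
grip_width: 0.0164
gripper_force: 78.5
```

Call:
{"api": "send_rows", "payload": {
  "increments": [255,0,0.5,0,0,255,0,1,0,0,255,0,1.5,0,0,255,0,2,0,0,255,0,2.5,0,0,255,0,2.5,0,0,255,0,2.5,0,0,255,0,2.5,0,0]
}}

```text
time: 12.4
tcp_pos: [0.4969, -0.0244, 0.0553]
orientation: [-0.0, 0.76, 0.649, -0.0]
force: [-3.4, -1.2, 0.9]
grip_width: 0.0161
gripper_force: 78.7
```

```bash
python3 - <<'E'
from h import *
st()
snap('scene','s3',(325,180,425,255),8)
E
```

```text
t 12.4 tcp shear -239.6 15.4 z 55.3 ang 81.0 F shear -1.7 3.2 0.9 T [-0.    0.76  0.3 ]
```

View pics/s3.png

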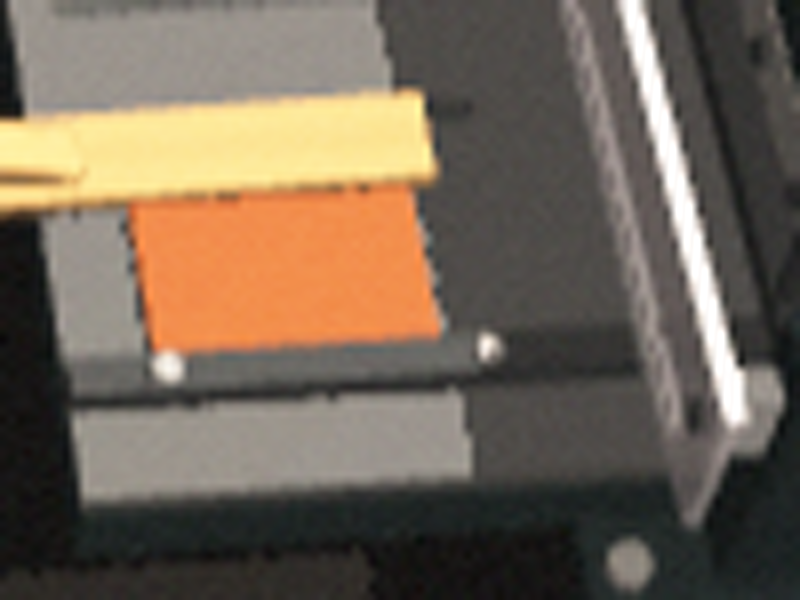

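The blank's long side now touches the fence strip, from (150,352) to (442,333), and the side force has risen to 3 N. I withdraw the stick and bring its tip behind the blank.

Call:
{"api": "send_rows", "payload": {
  "increments": [255,0,-3,0,0,255,0,-6,-4,0,255,-5,-6,-14,0,255,-30,-6,-16,0,255,-60,-6,-16,0,255,-90,0,-16,0,255,-108,10,-16,0,255,-112,20,-16,0]
}}

```text
time: 13.45
tcp_pos: [0.5001, -0.1391, 0.0717]
orientation: [0.0, 0.761, 0.649, 0.0]
force: [0.9, -0.3, -0.8]
grip_width: 0.0167
gripper_force: 78.3
```

Call:
{"api": "send_rows", "payload": {
  "increments": [255,0,8,0,0,255,0,16,0,0,255,0,22,0,0,255,0,25,0,0,255,0,25,6,0,255,0,25,11,0,255,0,25,15,0,255,0,25,16,0]
}}

```text
time: 14.45
tcp_pos: [0.5238, -0.142, 0.055]
orientation: [-0.0, 0.76, 0.649, -0.0]
force: [-0.2, 0.1, -1.5]
grip_width: 0.0162
gripper_force: 78.4
```

```bash
cat >> h.py <<'E'
def blank(fn):
    _,_,im=load(fn); hsv=cv2.cvtColor(im,cv2.COLOR_BGR2HSV); m=((hsv[...,0]<16)&(hsv[...,0]>5)&(hsv[...,1]>150)&(hsv[...,2]>110)).astype(np.uint8)
    m[:, :320]=0; m[:170]=0; m[260:]=0; m[:,470:]=0
    n,l,s,c=cv2.connectedComponentsWithStats(m); i=1+np.argmax(s[1:,4]); cs=cv2.findContours((l==i).astype(np.uint8),cv2.RETR_EXTERNAL,cv2.CHAIN_APPROX_NONE)[0][0][:,0]
    P=[]
    for u,v in cs: d=ray(fn,u,v,.043)[:2]-O; P.append([d@xs*1e3,d@ys*1e3])
    r=cv2.minAreaRect(np.array(P,np.float32)); print('blank',np.round(r[0],1),np.round(r[1],1),round(r[2],1),'box',cv2.boxPoints(r).round(0).tolist())
E
python3 - <<'E'
from h import *
st(); snap('scene','s4'); blank('s4'); blank('s3')
E
```

```text
t 14.45 tcp shear -351.6 -29.5 z 55.0 ang 81.0 F shear 0.1 0.2 -1.5 T [0.03 0.06 0.04]
blank [-109.1  -23.4] [89.2 53.6] 0.3 box [[-154.0, 3.0], [-154.0, -51.0], [-64.0, -50.0], [-65.0, 4.0]]
blank [-109.1  -22.4] [89.3 55.6] 0.4 box [[-154.0, 5.0], [-154.0, -50.0], [-64.0, -50.0], [-65.0, 6.0]]
```

Call:
{"api": "send_rows", "payload": {
  "increments": [255,3,0,0.2,0,255,7,0,0.4,0,255,12,0,0.5,0,255,18,0,0.5,0,255,25,0,0.5,0,255,32,0,0.5,0,255,39,0,0.5,0,255,45,0.3,0.5,0]
}}

```text
time: 15.5
tcp_pos: [0.5314, -0.0971, 0.0548]
orientation: [-0.0, 0.76, 0.65, -0.0]
force: [0.1, -2.2, 0.4]
grip_width: 0.0168
gripper_force: 78.5
```

```bash
python3 - <<'E'
from h import *
st(); snap('scene','s5'); blank('s5')
E
```

```text
t 15.5 tcp shear -306.1 -30.0 z 54.8 ang 81.01 F shear -2.2 -0.4 0.4 T [-0.26  0.09  0.11]
blank [-78.3 -23.3] [88.8 53.9] 1.2 box [[-123.0, 3.0], [-122.0, -51.0], [-33.0, -49.0], [-34.0, 4.0]]
```

Call:
{"api": "send_rows", "payload": {
  "increments": [255,6,-0.5,0,0.2,255,13,-1,0,0.5,255,20,-1.5,0,0.8,255,27,-2,0,1,255,34,-2,0,1,255,41,-2,0,1,255,48,-2,0,1,255,54,-2,0,1]
}}

```text
time: 16.55
tcp_pos: [0.5379, -0.0435, 0.0548]
orientation: [0.0, 0.766, 0.643, -0.0]
force: [-1.2, -3.0, 1.7]
grip_width: 0.0165
gripper_force: 78.8
```

```bash
python3 - <<'E'
from h import *
st(); snap('scene','s6'); blank('s6')
E
```

```text
t 16.55 tcp shear -252.1 -28.1 z 54.8 ang 80.0 F shear -3.1 0.7 1.7 T [-0.44  0.05  0.04]
blank [-37.2 -22.9] [64.4 54.2] 0.5 box [[-70.0, 4.0], [-69.0, -50.0], [-5.0, -50.0], [-5.0, 5.0]]
```

Call:
{"api": "send_rows", "payload": {
  "increments": [255,7,-0.1,0,0,255,14,-0.2,0,0,255,21,-0.3,0,0,255,28,-0.4,0,0,255,35,-0.5,0,0,255,42,-0.5,0,0,255,49,-0.6,0,0,255,55,-0.7,0,0]
}}

```text
time: 17.6
tcp_pos: [0.5472, 0.0103, 0.0552]
orientation: [0.0, 0.766, 0.643, 0.0]
force: [-1.6, -5.4, 11.0]
grip_width: 0.0166
gripper_force: 80.2
```

Call:
{"api": "send_rows", "payload": {
  "increments": [255,4,-0.1,0,0,255,8,-0.1,0,0,255,12,-0.2,0,0,255,15,-0.2,0,0,255,18,-0.2,0,0,255,20,-0.3,0,0,255,21,-0.3,0,0,255,22,-0.3,0,0]
}}

```text
time: 18.6
tcp_pos: [0.551, 0.0312, 0.0556]
orientation: [0.001, 0.766, 0.642, 0.0]
force: [-2.1, -8.4, 16.4]
grip_width: 0.0167
gripper_force: 81.0
```

```bash
python3 - <<'E'
from h import *
st(); snap('scene','s7',(380,140,480,240),6); snap('side','d7',(220,130,330,210),5)
a=cv2.imread('pics/s7.png');b=cv2.imread('pics/d7.png');
b=cv2.resize(b,(200*4//4*3//2,220));a=cv2.resize(a,(490,490))
b=cv2.imread('pics/d7.png');b=b[:, :];b=cv2.resize(b,(310,225))
c=np.zeros((490,800,3),np.uint8);c[:,:490]=a;c[:225,490:]=b
cv2.imwrite('pics/c7.png',c)
E
```

```text
t 18.6 tcp shear -176.2 -29.3 z 55.6 ang 79.94 F shear -8.6 0.7 16.4 T [-1.86  0.12 -0.04]
```

View pics/c7.png

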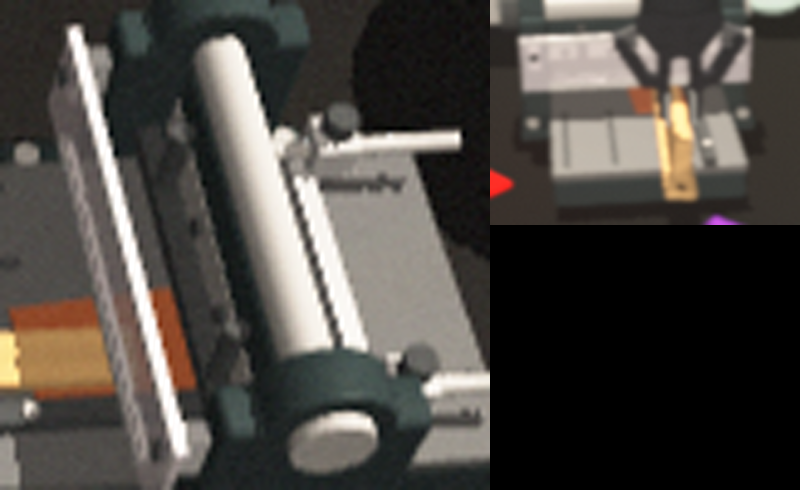

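The last picture shows a problem: the blade tip has ridden up onto the blank. The blank spans about (10,310)-(195,390) and the blade lies over it out to about (105,350), which fits the 16 N upward force. I'll lift off, pull back, and reseat the stick flat on the bed beside the blank.

Call:
{"api": "send_rows", "payload": {
  "increments": [255,0,0,-1,0,255,0,0,-1.5,0,255,0,0,-2,0,255,-1,0,-2.5,0,255,-4,0,-3,0,255,-8,0,-3,0,255,-14,0,-3,0,255,-20,0,-3,0]
}}

```text
time: 19.7
tcp_pos: [0.5466, 0.0118, 0.0578]
orientation: [-0.0, 0.766, 0.643, -0.0]
force: [-0.6, -0.6, -0.5]
grip_width: 0.0166
gripper_force: 78.4
```

```bash
python3 - <<'E'
from h import *
f=lambda n,u,v,z:ray(n,(u+.5)/4.9-.5+380,(v+.5)/4.9-.5+140,z)[:2]
for u,v in [(165,290),(195,390),(12,310),(15,398)]:
    d=f('s7',u,v,.043)-O; print((d@xs*1e3).round(1),(d@ys*1e3).round(1))
for u,v in [(105,322),(118,388)]:
    d=f('s7',u,v,.053)-O; print('tip?',(d@xs*1e3).round(1),(d@ys*1e3).round(1))
st(); snap('scene','s8')
_,_,im=load('s8')
# row profile at blank along image row
hsv=cv2.cvtColor(im,cv2.COLOR_BGR2HSV)
for v in range(200,224,2): print(v,' '.join('%d/%d/%d'%tuple(hsv[v,u]) for u in range(372,424,4)))
E
```

```text
34.2 10.4
36.4 -51.5
-47.6 3.5
-55.6 -49.9
tip? -4.2 -13.7
tip? -5.6 -53.7
t 19.7 tcp shear -196.2 -28.0 z 57.8 ang 79.99 F shear -0.7 0.5 -0.5 T [-0.   -0.01  0.  ]
200 21/23/153 15/13/78 13/22/82 25/20/77 8/25/83 19/26/79 11/60/89 5/25/134 7/68/109 15/4/252 9/185/145 168/40/32 30/14/56
202 28/22/154 18/30/129 10/19/80 9/122/109 10/154/124 9/176/138 9/178/146 13/15/118 6/80/118 12/5/251 8/177/144 130/23/33 20/14/55
204 19/18/154 15/26/155 20/10/80 10/188/144 9/180/143 9/182/143 9/184/144 11/29/96 5/74/117 12/19/197 10/192/142 9/141/83 150/5/52
206 17/31/163 17/53/178 16/99/159 12/162/156 12/157/159 13/150/161 15/151/164 8/91/112 8/63/130 13/30/101 10/189/143 9/183/128 30/14/56
208 24/98/253 24/98/253 24/98/253 17/139/176 16/139/176 16/138/176 16/140/177 9/171/136 5/34/150 8/57/108 12/71/224 9/188/141 120/9/55
210 24/102/253 23/101/253 24/105/252 16/141/175 17/138/170 16/137/171 17/137/171 9/181/145 9/22/161 9/89/114 12/5/252 10/183/145 15/10/52
212 23/107/251 23/101/252 23/103/252 17/136/172 16/140/167 16/140/170 17/142/167 9/179/147 12/24/162 7/79/119 8/4/253 9/185/142 120/11/48
214 24/98/253 24/103/253 24/101/253 17/138/178 17/139/174 17/136/175 17/136/176 8/177/143 10/25/122 9/85/117 12/5/253 10/180/143 0/0/33
216 24/102/253 24/100/253 24/103/253 16/138/175 17/137/171 16/138/170 16/140/169 10/176/146 9/20/130 9/89/117 12/5/252 10/191/139 0/8/31
218 17/144/179 17/133/176 15/125/145 16/118/121 13/152/139 12/165/142 12/161/144 10/187/143 11/22/127 10/86/118 15/10/244 9/186/136 12/83/40
220 20/25/124 11/22/129 19/26/155 5/18/84 9/180/143 9/174/135 10/164/118 9/149/111 15/29/107 5/51/95 18/24/194 10/51/60 170/16/48
222 17/18/128 19/24/117 30/15/99 11/19/110 10/27/56 45/19/55 30/14/54 140/13/57 17/22/80 5/28/110 20/24/94 26/23/88 53/19/55
```

Call:
{"api": "send_rows", "payload": {
  "increments": [255,-2,0,-3,0,255,-4,0,-8,0,255,-4,-8,-9,0,255,-4,-22,-9,-0.5,255,-4,-40,-9,-0.5,255,-4,-56,-9,-0.5,255,-4,-64,-8,-0.5,255,-4,-66,-2,-0.5]
}}

```text
time: 20.75
tcp_pos: [0.4809, 0.0201, 0.0599]
orientation: [0.0, 0.763, 0.646, 0.0]
force: [1.1, -0.2, -0.9]
grip_width: 0.0162
gripper_force: 78.4
```

Call:
{"api": "send_rows", "payload": {
  "increments": [255,3,0,1,0,255,10,0,1,0,255,20,0,1,0,255,30,0,1,0,255,40,0,1,0,255,47,0,1,0,255,48,0,1,0,255,48,0,1,0]
}}

```text
time: 21.75
tcp_pos: [0.4889, 0.067, 0.0588]
orientation: [0.0, 0.763, 0.646, -0.0]
force: [-1.2, -1.0, -1.2]
grip_width: 0.0163
gripper_force: 78.4
```

```bash
python3 - <<'E'
from h import *
st(); snap('scene','s9')
_,_,im=load('s9')
hsv=cv2.cvtColor(im,cv2.COLOR_BGR2HSV)
m=((hsv[...,0]<14)&(hsv[...,0]>5)&(hsv[...,1]>130)&(hsv[...,2]>70)); m[:185]=0;m[235:]=0;m[:,:360]=0;m[:,440:]=0
y=((hsv[...,0]>=15)&(hsv[...,0]<28)&(hsv[...,1]>80)&(hsv[...,2]>100))
for v in range(174,226,2): print(v,''.join('#' if m[v,u] else ('y' if y[v,u] else '.') for u in range(366,426)))
E
```

```text
t 21.75 tcp shear -150.6 37.6 z 58.8 ang 80.49 F shear -1.2 1.0 -1.2 T [-0.02  0.03 -0.06]
174 ............................................................
176 ............................................................
178 ............................................................
180 ............................................................
182 ............................................................
184 ........................yyyyy............yyyy...............
186 yyyyyyyyyyyyyyyyyyyyyyyyyyyyy............yyyy...............
188 yyyyyyyyyyyyyyyyyyyyyyyyyyyyyy............yyyy..............
190 yyyyyyyyyyyyyyyyyyyyyyyyyyyyyyy...........yyyy..............
192 yyyyyyyyyyyyyyyyyyyyyyyyyyyyyyy............yyy..............
194 yyyyyyyyyyyyyyyyyyyyyyyyyyyyyyyy...........yyy..............
196 yyyyyyyyyyyy.yyyyyyyyyy.yyy.................................
198 ............................................................
200 .............................................#####..........
202 ....................#############............#####..........
204 ................##################............#####.........
206 .................#################............#####.........
208 .................##################............#####........
210 ..................#################............#####........
212 ...................#################............#####.......
214 ...................#################............#####.......
216 ....................#################............#####......
218 ....................#################............#####......
220 .....................################.......................
222 ............................................................
224 ............................................................
```

Call:
{"api": "send_rows", "payload": {
  "increments": [255,0,0,1,0,255,0,0,2,0,255,0,0,2.5,0,255,0,0,2.5,0,200,0,0,2.5,0,160,0,0,2.5,0,140,0,0,2.5,0,140,0,0,2.5,0]
}}

```text
time: 22.8
tcp_pos: [0.489, 0.0673, 0.0563]
orientation: [-0.0, 0.763, 0.646, 0.0]
force: [0.9, 0.1, 0.5]
grip_width: 0.0385
gripper_force: 0.0
```

```bash
cat >> h.py <<'E'
def hand(fn,zu):
    # print stick mask of wrist image
    _,_,im=load(fn); h=cv2.cvtColor(im,cv2.COLOR_BGR2HSV); y=((h[...,0]>=10)&(h[...,0]<28)&(h[...,1]>50)&(h[...,2]>90))
    for v in range(0,370,20): print(v,''.join('y' if y[v,u] else '.' for u in range(220,330)))
E
python3 - <<'E'
from h import *
st(); print(get_obs()['grip_width']); snap('wrist','w9'); hand('w9',0)
E
```

```text
t 22.8 tcp shear -150.3 37.5 z 56.3 ang 80.5 F shear 0.2 -0.8 0.5 T [0.01 0.03 0.02]
0.03847141462699934
0 .................yyyyyyyyyyyyyyyyyyyyyyyyyyyyyyyyyyyyyyyyyyyyyyyyyyyyyyyyyyyyyyyy.............................
20 ..................yyyyyyyyyyyyyyyyyyyyyyyyyyyyyyyyyyyyyyyyyyyyyyyyyyyyyyyyyyyyyyy.............................
40 ..................yyyyyyyyyyyyyyyyyyyyyyyyyyyyyyyyyyyyyyyyyyyyyyyyyyyyyyyyyyyyyy..............................
60 ...................yyyyyyyyyyyyyyyyyyyyyyyyyyyyyyyyyyyyyyyyyyyyyyyyyyyyyyyyyyyyy..............................
80 ...................yyyyyyyyyyyyyyyyyyyyyyyyyyyyyyyyyyyyyyyyyyyyyyyyyyyyyyyyyyyyy..............................
100 .....................yyyyyyyyyyyyyyyyyyyyyyyyyyyyyyyyyyyyyyyyyyyyyyyyyyyyyyyyyy...............................
120 .....................yyyyyyyyyyyyyyyyyyyyyyyyyyyyyyyyyyyyyyyyyyyyyyyyyyyyyyyyy................................
140 ......................yyyyyyyyyyyyyyyyyyyyyyyyyyyyyyyyyyyyyyyyyyyyyyyyyyyyyyyyy...............................
160 ......................yyyyyyyyyyyyyyyyyyyyyyyyyyyyyyyyyyyyyyyyyyyyyyyyyyyyyyy
[... 483 characters left out ...]
..........
260 .........................yyyyyyyyyyyyyyyyyyyyyyyyyyyyyyyyyyyyyyyyyyyyyyyyyyy..................................
280 ..........................yyyyyyyyyyyyyyyyyyyyyyyyyyyyyyyyyyyyyyyyyyyyyyyyyy..................................
300 ...................y...yy.yyyyyyyyyyyyyyyyyyyyyyyyyyyyyyyyyyyyyyyyyyyyyyyyyyyyyyyyyyyy........................
320 ...........................yyyyyyyyyyyyyyyyyyyyyyyyyyyyyyyyyyyyyyyyyyyyyyyyy..................................
340 .............................yyyyyyyyyyyyyyyyyyyyyyyyyyyyyyyyyyyyyyyy.........................................
360 ..............................yyyyyyyyyyyyyyyyyyyyyyyyyyyyyyyyyyyyyy..........................................
```

```bash
cat >> h.py <<'E'
def blade(fn,z):
    _,_,im=load(fn); h=cv2.cvtColor(im,cv2.COLOR_BGR2HSV); y=((h[...,0]>=10)&(h[...,0]<28)&(h[...,1]>50)&(h[...,2]>90))
    o=get_obs();t=o['tcp_pos'];q=o['orientation'];a=2*np.arctan2(q[2],q[1]);R=np.array([[np.cos(a),np.sin(a)],[np.sin(a),-np.cos(a)]])
    L=[]
    for v in range(0,260,5):
        u=np.where(y[v,215:335])[0]+215
        p,r=[R.T@(ray(fn,w,v,z)-t)[:2]*1e3 for w in(u[0]-.5,u[-1]+.5)]; L.append([p[0],(p[1]+r[1])/2,r[1]-p[1]])
    L=np.array(L); c=np.polyfit(L[:,0],L[:,1],1); w=np.polyfit(L[:,0],L[:,2],1)
    print('blade: yaw(deg,+tool y)',np.degrees(c[0]).round(2),'centre y at tip',np.polyval(c,185).round(1),'at 0',c[1].round(1),'width at x=30,130',np.polyval(w,30).round(1),np.polyval(w,130).round(1))
E
python3 - <<'E'
from h import *
blade('w9',.048)
E
```

```text
blade: yaw(deg,+tool y) 0.77 centre y at tip -2.0 at 0 -4.5 width at x=30,130 30.2 32.5
```

Call:
{"api": "send_rows", "payload": {
  "increments": [180,0,0,0,0,200,0,0,0,0,220,0,0,0,0,240,0,0,0,0,255,0,0,0,0,255,0,0,0,0,255,0,0,0,0,255,0,0,0,0],
  "grip_force": 60
}}

```text
time: 23.85
tcp_pos: [0.489, 0.0672, 0.0565]
orientation: [0.0, 0.763, 0.646, 0.0]
force: [-1.8, -0.3, 6.7]
grip_width: 0.0168
gripper_force: 58.6
```

```bash
python3 - <<'E'
from h import *
st(); print(get_obs()['grip_width']); snap('wrist','w10'); blade('w10',.048)
E
```

```text
t 23.85 tcp shear -150.4 37.6 z 56.5 ang 80.5 F shear -0.6 1.8 6.7 T [-0.12  0.46 -0.02]
0.01680936171614177
blade: yaw(deg,+tool y) 0.15 centre y at tip -2.8 at 0 -3.3 width at x=30,130 31.0 31.2
```

Call:
{"api": "send_rows", "payload": {
  "increments": [255,0,0,-0.5,0,255,-4,0,-0.6,0,255,-18,0,-0.6,0,255,-40,0,-0.6,0,255,-62,0,-0.6,0,255,-84,0,-0.6,0,255,-100,0,-0.6,0,255,-106,0,-0.6,0]
}}

```text
time: 24.9
tcp_pos: [0.4712, -0.0385, 0.0569]
orientation: [0.0, 0.764, 0.646, -0.0]
force: [-0.7, 0.3, -1.2]
grip_width: 0.0172
gripper_force: 58.6
```

Call:
{"api": "send_rows", "payload": {
  "increments": [255,0,5,0,0,255,0,15,0,0,255,0,26,0,0,255,0,38,0,0,255,0,50,0,0,255,0,60,0,0,255,0,65,0,0,255,0,66,0,0]
}}

```text
time: 25.9
tcp_pos: [0.5367, -0.0483, 0.0568]
orientation: [-0.0, 0.763, 0.646, -0.0]
force: [-0.4, -0.2, 0.4]
grip_width: 0.0167
gripper_force: 58.6
```

```bash
cat >> h.py <<'E'
def show(fn):
    _,_,im=load(fn)
    hsv=cv2.cvtColor(im,cv2.COLOR_BGR2HSV)
    m=((hsv[...,0]<14)&(hsv[...,0]>5)&(hsv[...,1]>130)&(hsv[...,2]>70)); m[:185]=0;m[235:]=0;m[:,:360]=0;m[:,440:]=0
    y=((hsv[...,0]>=15)&(hsv[...,0]<28)&(hsv[...,1]>80)&(hsv[...,2]>100))
    for v in range(194,228,2): print(v,''.join('#' if m[v,u] else ('y' if y[v,u] else '.') for u in range(356,436)))
E
python3 - <<'E'
from h import *
st(); snap('scene','s11'); show('s11'); snap('wrist','w11'); blade('w11',.048)
E
```

```text
t 25.9 tcp shear -257.0 -27.6 z 56.8 ang 80.49 F shear -0.3 0.4 0.4 T [0.07 0.   0.  ]
194 ................................................................................
196 ................................................................................
198 ................................................................................
200 .......................................................#####....................
202 ..............................#############............#####....................
204 ..........................##################............#####...................
206 ...........................#################............#####...................
208 yyyyyyyyyyyyyyyyyy.........##################............#####..................
210 yyyyyyyyyyyyyyyyyy..........#################............#####..................
212 yyyyyyyyyyyyyyyyyyy..........#################............#####.................
214 yyyyyyyyyyyyyyyyyyy..........#################............#####.................
216 yyyyyyyyyyyyyyyyyyy...........#################............#####................
218 yyyyyyyyyyyyyyyyyyy...........#################............#####................
220 ..y............................################.................................
222 ................................................................................
224 ................................................................................
226 ................................................................................
blade: yaw(deg,+tool y) 0.25 centre y at tip -2.8 at 0 -3.6 width at x=30,130 32.2 29.9
```

Call:
{"api": "send_rows", "payload": {
  "increments": [255,5,0,0,0,255,11,0,0,0,255,17,0,0,0,255,23,-0.1,0,0,255,28,-0.2,0,0,255,33,-0.2,0,0,255,37,-0.3,0,0,255,40,-0.3,0,0]
}}

```text
time: 27.0
tcp_pos: [0.5429, -0.0085, 0.0569]
orientation: [-0.0, 0.763, 0.646, -0.0]
force: [-1.6, -0.4, -1.8]
grip_width: 0.0171
gripper_force: 58.7
```

```bash
python3 - <<'E'
from h import *
st(); snap('scene','s12'); show('s12')
E
```

```text
t 27.0 tcp shear -216.8 -27.5 z 56.9 ang 80.5 F shear -0.7 1.5 -1.8 T [-0.21  0.07  0.1 ]
194 ................................................................................
196 ................................................................................
198 ................................................................................
200 .......................................................####.....................
202 ................................###########............#####....................
204 ................................############............#####...................
206 .......................yyy...yyy############............#####...................
208 yyyyyyyyyyyyyyyyyyyyyyyyyyyyyyyyy.###########............#####..................
210 yyyyyyyyyyyyyyyyyyyyyyyyyyyyyyyyyy###########............#####..................
212 yyyyyyyyyyyyyyyyyyyyyyyyyyyyyyyyyy############............#####.................
214 yyyyyyyyyyyyyyyyyyyyyyyyyyyyyyyyyyy###########............#####.................
216 yyyyyyyyyyyyyyyyyyyyyyyyyyyyyyyyyyy############............#####................
218 yyyyyyyyyyyyyyyyyyyyyyyyyy.yyyy.yyy############............#####................
220 ....................................###########.................................
222 ................................................................................
224 ................................................................................
226 ................................................................................
```

Call:
{"api": "send_rows", "payload": {
  "increments": [255,3,0,0,0,255,7,0,0,0,255,11,-0.1,0,0,255,15,-0.1,0,0,255,19,-0.2,0,0,255,23,-0.2,0,0,255,26,-0.2,0,0,255,28,-0.2,0,0]
}}

```text
time: 28.05
tcp_pos: [0.5473, 0.0191, 0.0569]
orientation: [-0.0, 0.763, 0.646, -0.0]
force: [-0.6, -0.3, -1.4]
grip_width: 0.0168
gripper_force: 58.7
```

```bash
python3 - <<'E'
from h import *
st(); snap('scene','s13'); show('s13')
E
```

```text
t 28.05 tcp shear -188.8 -27.6 z 56.9 ang 80.5 F shear -0.4 0.6 -1.4 T [-0.22  0.1   0.03]
194 ................................................................................
196 ................................................................................
198 ................................................................................
200 ................................................................................
202 .......................................................#####....................
204 ...........................................#............#####...................
206 .....................yyyyyyy.yy.yyyyyyyyyyyyy...........#####...................
208 yyyyyyyyyyyyyyyyyyyyyyyyyyyyyyyyyyyyyyyyyyyyy............#####..................
210 yyyyyyyyyyyyyyyyyyyyyyyyyyyyyyyyyyyyyyyyyyyyyy...........#####..................
212 yyyyyyyyyyyyyyyyyyyyyyyyyyyyyyyyyyyyyyyyyyyyyy............#####.................
214 yyyyyyyyyyyyyyyyyyyyyyyyyyyyyyyyyyyyyyyyyyyyyy............#####.................
216 yyyyyyyyyyyyyyyyyyyyyyyyyyyyyyyyyyyyyyyyyyyyyy#............#####................
218 yyyyyyyyyyyyyyyyyyyyyyyyyyyyyyyyyyyyy..y......#............#####................
220 ................................................................................
222 ................................................................................
224 ................................................................................
226 ................................................................................
```

Call:
{"api": "send_rows", "payload": {
  "increments": [255,3,0,0,0,255,6,0,0,0,255,9,-0.1,0,0,255,12,-0.1,0,0,255,15,-0.1,0,0,255,17,-0.1,0,0,255,18,-0.1,0,0,255,19,-0.1,0,0]
}}

```text
time: 29.1
tcp_pos: [0.5503, 0.0377, 0.0569]
orientation: [0.0, 0.763, 0.646, -0.0]
force: [0.3, -0.7, -1.2]
grip_width: 0.0168
gripper_force: 58.7
```

```bash
python3 - <<'E'
from h import *
st(); snap('scene','s14'); show('s14')
E
```

```text
t 29.1 tcp shear -170.0 -27.7 z 56.9 ang 80.5 F shear -0.7 -0.4 -1.2 T [-0.24  0.09  0.05]
194 ................................................................................
196 ................................................................................
198 ................................................................................
200 ................................................................................
202 .......................................................#####....................
204 ........................................................#####...................
206 .....................yyyyy..yyyyyyyyyyyyyyyyy...........#####...................
208 yyyyyyyyyyyyyyyyyyyyyyyyyyyyyyyyyyyyyyyyyyyyy............#####..................
210 yyyyyyyyyyyyyyyyyyyyyyyyyyyyyyyyyyyyyyyyyyyyyy...........#####..................
212 yyyyyyyyyyyyyyyyyyyyyyyyyyyyyyyyyyyyyyyyyyyyyy............#####.................
214 yyyyyyyyyyyyyyyyyyyyyyyyyyyyyyyyyyyyyyyyyyyyyyy...........#####.................
216 yyyyyyyyyyyyyyyyyyyyyyyyyyyyyyyyyyyyyyyyyyyyyyy............#####................
218 yyyyyyyyyyyyyyyyyyyyyy.yyyyyyyyyy.yy.......................#####................
220 ................................................................................
222 ................................................................................
224 ................................................................................
226 ................................................................................
```

Call:
{"api": "send_rows", "payload": {
  "increments": [255,0.7,0,0,0,255,1.4,0,0,0,255,2.1,0,0,0,255,2.8,0,0,0,255,3.5,0,0,0,255,4.2,0,0,0,255,4.6,0,0,0,255,5,0,0,0]
}}

```text
time: 30.15
tcp_pos: [0.5512, 0.0426, 0.0569]
orientation: [0.0, 0.763, 0.646, -0.0]
force: [-0.5, -0.9, -0.4]
grip_width: 0.0168
gripper_force: 58.7
```

```bash
python3 - <<'E'
from h import *
st()
E
```

```text
t 30.15 tcp shear -165.0 -27.7 z 56.9 ang 80.5 F shear -1.0 0.4 -0.4 T [-0.23  0.19  0.15]
```

Call:
{"api": "send_rows", "payload": {
  "increments": [255,0.4,0,0,0,255,0.8,0,0,0,255,1.2,0,0,0,255,1.6,0,0,0,255,2,0,0,0,255,2.4,0,0,0,255,2.5,0,0,0,255,2.5,0,0,0]
}}

```text
time: 31.15
tcp_pos: [0.5516, 0.0449, 0.0569]
orientation: [0.0, 0.763, 0.646, -0.0]
force: [-0.9, -3.1, 0.6]
grip_width: 0.0171
gripper_force: 58.8
```

```bash
python3 - <<'E'
from h import *
st()
E
```

```text
t 31.15 tcp shear -162.7 -27.8 z 56.9 ang 80.49 F shear -3.3 0.4 0.6 T [-0.77  0.22  0.1 ]
```

Call:
{"api": "send_rows", "payload": {
  "increments": [255,0.2,0,0,0,255,0.4,0,0,0,255,0.6,0,0,0,255,0.8,0,0,0,255,0.8,0,0,0,255,0.8,0,0,0,255,0.8,0,0,0,255,0.8,0,0,0]
}}

```text
time: 32.15
tcp_pos: [0.5516, 0.045, 0.0569]
orientation: [0.0, 0.763, 0.646, -0.0]
force: [-1.0, -7.1, 1.4]
grip_width: 0.0171
gripper_force: 59.0
```

```bash
python3 - <<'E'
from h import *
st(); snap('scene','s15'); show('s15')
E
```

```text
t 32.15 tcp shear -162.5 -27.7 z 56.9 ang 80.46 F shear -7.2 -0.1 1.4 T [-1.6   0.35  0.16]
194 ................................................................................
196 ................................................................................
198 ................................................................................
200 ................................................................................
202 .......................................................#####....................
204 y.......................................................#####...................
206 y....................y.yyyyyyyyyyyyyyyyyyyyy............#####...................
208 yyyyyyyyyyyyyyyyyyyyyyyyyyyyyyyyyyyyyyyyyyyyy............#####..................
210 yyyyyyyyyyyyyyyyyyyyyyyyyyyyyyyyyyyyyyyyyyyyyy...........#####..................
212 yyyyyyyyyyyyyyyyyyyyyyyyyyyyyyyyyyyyyyyyyyyyyy............#####.................
214 yyyyyyyyyyyyyyyyyyyyyyyyyyyyyyyyyyyyyyyyyyyyyyy...........#####.................
216 yyyyyyyyyyyyyyyyyyyyyyyyyyyyyyyyyyyyyyyyyyyyyyy............#####................
218 yyyyyyyyyyyyyyyyyyyyyyyyyyyyyyyyyy..y......................#####................
220 ................................................................................
222 ................................................................................
224 ................................................................................
226 ................................................................................
```

```bash
python3 - <<'E'
from h import *
f=lambda n,u,v,z:ray(n,(u+.5)/4.9-.5+380,(v+.5)/4.9-.5+140,z)[:2]
for u,v in [(298,180),(342,340),(320,180),(368,350)]:
    d=f('s7',u,v,.062)-O; print((d@xs*1e3).round(1),(d@ys*1e3).round(1))
A=load('s7')[2].astype(int);B=load('s15')[2].astype(int)
for v in (180,190,200): print(v,'before',A[v,436:462].mean(1).round().astype(int).tolist(),'\n    now',B[v,436:462].mean(1).round().astype(int).tolist())
st()
E
```

```text
112.0 62.4
109.9 -38.6
123.6 61.6
121.5 -45.5
180 before [241, 244, 242, 91, 86, 241, 243, 244, 244, 224, 148, 144, 148, 151, 143, 148, 149, 148, 152, 148, 149, 145, 149, 148, 146, 146] 
    now [242, 243, 242, 86, 85, 240, 244, 244, 244, 223, 147, 148, 150, 147, 149, 151, 147, 148, 150, 150, 145, 146, 148, 146, 146, 149]
190 before [211, 230, 236, 242, 243, 241, 91, 88, 240, 244, 245, 245, 236, 149, 150, 149, 148, 151, 148, 147, 148, 149, 148, 147, 147, 148] 
    now [213, 230, 238, 242, 242, 241, 89, 83, 240, 244, 245, 245, 235, 147, 149, 146, 148, 148, 148, 149, 147, 148, 150, 148, 150, 148]
200 before [133, 165, 191, 214, 229, 238, 242, 243, 240, 90, 88, 241, 246, 247, 246, 237, 147, 151, 147, 150, 149, 150, 150, 150, 148, 146] 
    now [134, 167, 191, 214, 228, 237, 241, 243, 238, 94, 91, 241, 246, 247, 246, 238, 151, 150, 149, 145, 147, 147, 148, 147, 149, 149]
t 32.2 tcp shear -162.6 -27.7 z 56.9 ang 80.46 F shear -7.4 1.0 1.5 T [-1.59  0.39  0.12]
```

```bash
cat >> h.py <<'E'
def prof(fn,X,z=.043):
    im=cv2.cvtColor(load(fn)[2],cv2.COLOR_BGR2HSV)[...,1].astype(np.float32)
    Y=np.arange(-65,20,.5); uv=np.array([proj(fn,[*(O+X*1e-3*xs+y*1e-3*ys),z]) for y in Y],np.float32)
    s=cv2.remap(im,uv[:,0:1],uv[:,1:2],cv2.INTER_LINEAR)[:,0]
    c=[round(Y[i]+.5*(120-s[i])/(s[i+1]-s[i]),1) for i in range(len(Y)-1) if (s[i]-120)*(s[i+1]-120)<0]
    print(fn,X,c)
E
python3 - <<'E'
from h import *
for X in (-140,-110,-80): prof('s4',X)
for X in range(16,48,4): prof('s15',X)
for X in (24,28,32): prof('s9',X)
E
```

```text
s4 -140 [np.float64(-51.5), np.float64(4.1)]
s4 -110 [np.float64(-51.4), np.float64(4.7)]
s4 -80 [np.float64(-51.3), np.float64(4.8)]
s15 16 []
s15 20 []
s15 24 []
s15 28 [np.float64(-51.2), np.float64(4.9)]
s15 32 [np.float64(-51.0), np.float64(5.4)]
s15 36 [np.float64(-51.0), np.float64(5.0)]
s15 40 []
s15 44 []
s9 24 []
s9 28 [np.float64(-51.2), np.float64(10.8)]
s9 32 [np.float64(-50.8), np.float64(11.6)]
```

Call:
{"api": "send_rows", "payload": {
  "increments": [255,-1,0,0,0,255,-3,0,-0.3,0,255,-8,0,-0.5,0,255,-18,0,-0.5,0,255,-32,0,-0.5,0,255,-46,0,-0.5,0,255,-60,0,-0.5,0,255,-68,0,-0.5,0]
}}

```text
time: 33.2
tcp_pos: [0.5403, -0.0225, 0.0574]
orientation: [0.0, 0.764, 0.646, -0.0]
force: [0.5, -0.1, -1.4]
grip_width: 0.017
gripper_force: 58.6
```

```bash
python3 - <<'E'
from h import *
st(); snap('scene','s16'); show('s16')
for X in range(12,44,4): prof('s16',X)
def profx(fn,Y):
    im=cv2.cvtColor(load(fn)[2],cv2.COLOR_BGR2HSV)[...,1].astype(np.float32)
    X=np.arange(-20,60,1.); uv=np.array([proj(fn,[*(O+x*1e-3*xs+Y*1e-3*ys),.043]) for x in X],np.float32)
    print(Y,[int(a) for a in cv2.remap(im,uv[:,0:1],uv[:,1:2],cv2.INTER_LINEAR)[:,0]][::2])
for Y in (-45,-25,-3): profx('s16',Y)
E
```

```text
t 33.2 tcp shear -231.0 -27.2 z 57.4 ang 80.44 F shear -0.0 -0.5 -1.4 T [-0.01 -0.02  0.01]
194 ................................................................................
196 ................................................................................
198 ................................................................................
200 ................................................................................
202 .......................................................#####....................
204 ........................................................#####...................
206 .......................yyy..............................#####...................
208 yyyyyyyyyyyyyyyyyyyyyyyyyyyy.............................#####..................
210 yyyyyyyyyyyyyyyyyyyyyyyyyyyyy............................#####..................
212 yyyyyyyyyyyyyyyyyyyyyyyyyyyyy.............................#####.................
214 yyyyyyyyyyyyyyyyyyyyyyyyyyyyy.............................#####.................
216 yyyyyyyyyyyyyyyyyyyyyyyyyyyyyy.............................#####.....
[... 424 characters left out ...]
............
s16 12 []
s16 16 []
s16 20 []
s16 24 []
s16 28 [np.float64(-51.2), np.float64(4.9)]
s16 32 [np.float64(-51.0), np.float64(5.2)]
s16 36 [np.float64(-50.7), np.float64(4.8)]
s16 40 []
-45 [15, 17, 22, 15, 16, 21, 25, 27, 29, 32, 29, 23, 25, 26, 27, 26, 24, 22, 20, 13, 5, 4, 12, 125, 174, 178, 178, 183, 181, 109, 24, 7, 11, 11, 11, 11, 6, 15, 22, 25]
-25 [21, 20, 23, 23, 20, 22, 23, 23, 22, 20, 24, 21, 20, 23, 31, 22, 20, 22, 23, 13, 6, 4, 35, 131, 170, 180, 180, 180, 182, 76, 28, 19, 19, 25, 14, 15, 21, 19, 13, 10]
-3 [21, 26, 24, 22, 23, 26, 19, 18, 26, 32, 29, 26, 26, 27, 28, 25, 27, 27, 22, 14, 5, 4, 41, 107, 183, 189, 187, 183, 169, 113, 46, 15, 14, 10, 16, 18, 16, 14, 19, 14]
```

Call:
{"api": "send_rows", "payload": {
  "increments": [255,-10,0,-2,0,255,-40,3,-15,-1,255,-90,10,-23,-4,255,-145,18,-23,-8,255,-205,27,-23,-12,255,-265,36,-23,-15,255,-318,43,-23,-17,255,-354,47,-23,-18]
}}

```text
time: 34.25
tcp_pos: [0.5274, -0.3811, 0.0804]
orientation: [0.0, 0.653, 0.757, -0.0]
force: [-0.2, 1.3, -1.0]
grip_width: 0.017
gripper_force: 58.7
```

Call:
{"api": "send_rows", "payload": {
  "increments": [255,0,0,2,0,255,0,0,12,0,255,0,0,26,0,255,0,0,40,0,255,0,0,52,0,255,0,0,60,0,255,0,0,63,0,255,0,0,63.5,0]
}}

```text
time: 35.25
tcp_pos: [0.5285, -0.3782, 0.017]
orientation: [0.0, 0.653, 0.758, 0.0]
force: [0.8, 0.2, -1.2]
grip_width: 0.0173
gripper_force: 58.7
```

```bash
python3 - <<'E'
from h import *
st()
E
```

```text
t 35.25 tcp shear -584.1 -71.2 z 17.0 ang 98.49 F shear 0.3 -0.7 -1.2 T [-0.04  0.02  0.02]
```

Still no bench contact at 17 mm. I go down 0.8 mm more, release, then rise.

Call:
{"api": "send_rows", "payload": {
  "increments": [255,0,0,0.5,0,255,0,0,0.8,0,255,0,0,0.8,0,220,0,0,0.8,0,180,0,0,0.8,0,120,0,0,0.8,0,60,0,0,0.8,0,0,0,0,0.8,0]
}}

```text
time: 36.25
tcp_pos: [0.5284, -0.3781, 0.016]
orientation: [-0.0, 0.653, 0.758, -0.0]
force: [0.9, 0.5, -0.8]
grip_width: 0.0775
gripper_force: 0.0
```

Call:
{"api": "send_rows", "payload": {
  "increments": [0,0,0,0,0,0,0,0,0,0,0,0,0,-5,0,0,0,0,-20,0,0,0,0,-50,0,0,0,0,-85,0,0,0,0,-120,0,0,0,0,-140,0]
}}

```text
time: 37.25
tcp_pos: [0.529, -0.3785, 0.1593]
orientation: [0.001, 0.653, 0.757, 0.0]
force: [-0.2, 0.1, 0.0]
grip_width: 0.0854
gripper_force: 0.0
```

```bash
python3 - <<'E'
from h import *
st(); print(get_obs()['grip_width']); snap('scene','s17'); show('s17'); snap('wrist','w17'); blade('w17',.008)
for X in (28,32,36): prof('s17',X)
A=load('s0')[2].astype(int);B=load('s17')[2].astype(int); d=np.abs(A-B).sum(2)[215:265,138:250]>120
for r in d[::3]: print(''.join('#' if x else '.' for x in r[::2]))
h=cv2.cvtColor(load('s17')[2],cv2.COLOR_BGR2HSV); m=((h[...,0]>=10)&(h[...,0]<28)&(h[...,1]>60)&(h[...,2]>80))[200:275,130:260]
for r in m[::3]: print(''.join('y' if x else '.' for x in r[::2]))
E
```

```text
t 37.25 tcp shear -584.4 -71.7 z 159.3 ang 98.49 F shear 0.1 0.2 0.0 T [ 0.01 -0.02 -0.03]
0.08536788245791117
194 ................................................................................
196 ................................................................................
198 ................................................................................
200 ................................................................................
202 .......................................................#####....................
204 ........................................................#####...................
206 ........................................................#####...................
208 .........................................................#####..................
210 .........................................................#####..................
212 ..........................................................#####.................
214 ..........................................................#####.................
216 ...........................................................#####................
218 ...........................................................#####................
220 ................................................................................
222 ................................................................................
224 ................................................................................
226 ................................................................................Traceback (most recent call last):
  File "<stdin>", line 2, in <module>
  File "h.py", line 36, in blade
    p,r=[R.T@(ray(fn,w,v,z)-t)[:2]*1e3 for w in(u[0]-.5,u[-1]+.5)]; L.append([p[0],(p[1]+r[1])/2,r[1]-p[1]])
                                                ~^^^
IndexError: index 0 is out of bounds for axis 0 with size 0
```

```bash
python3 - <<'E'
from h import *
h=cv2.cvtColor(load('s17')[2],cv2.COLOR_BGR2HSV); m=((h[...,0]>=10)&(h[...,0]<28)&(h[...,1]>60)&(h[...,2]>80))[200:275,130:260]
for r in m[::3]: print(''.join('y' if x else '.' for x in r[::2]))
h=cv2.cvtColor(load('s0')[2],cv2.COLOR_BGR2HSV); m=((h[...,0]>=10)&(h[...,0]<28)&(h[...,1]>60)&(h[...,2]>80))[200:275,130:260]
for r in m[::3]: print(''.join('y' if x else '.' for x in r[::2]))
for X in (28,32,36): prof('s17',X)
E
```

```text
.................................................................
.................................................................
.................................................................
.................................................................
.................................................................
.................................................................
.................................................................
...................................................yyyy..........
..............................................yyyyyyyyyy.........
..........................................yyyyyyyyyyyyyyy........
.....................................yyyyyyyyyyyyyyyyyyyy........
.....................yyyyyy......yyyyyyyyyyyyyyyyyyyy............
................yyyyyyyyyyyyyyyyyyyyyyyyyyyyyyyy.................
............yyyyyyyyyyyyyyyyyyyyyyyyyyyyyyyy.....................
.........yyyyyyyyyyyyyyyyyyyyyyyyyyyyyy..........................
.........yyyyyyyyyyyyyyyyyyyyyyyyyy..............................
.........yyyyyyyyyyyyyyyyyyyyy..............
[... 1631 characters left out ...]
yyyy....................................
.......yyyyyyyyyyyyyyyyyy........................................
..........yyyyyyyyyy.............................................
........yyyyyyyy.................................................
.........yy......................................................
.................................................................
.................................................................
.................................................................
.................................................................
s17 28 [np.float64(-51.3), np.float64(5.0)]
s17 32 [np.float64(-51.2), np.float64(5.1)]
s17 36 [np.float64(-51.0), np.float64(4.8)]
```

The stick lies flat in its original place, the blank has not moved since contact, and the hand is clear, so I'm handing the job in.

```bash
python3 -c "
from h import *
print(ctrl.job_done())"
```

```text
the job is handed in; nothing more can be done
None
```

The job is handed in, with no verdict returned: by camera and force readings the blank lies against the side fence and was fed up to the back gauge with about 7 N, the gauge did not visibly move, and the push stick is back flat on the bench; the stick tip rode up onto the blank once and I had to reseat it, and the blank's front edge is hidden behind the guard, so its squareness is inferred from that contact.

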